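Test the shaker's stop button and reset it

TASK

Test the emergency stop of the bench shaker using fingertips only, gripping and lifting nothing: press the red mushroom button down until it snaps in and stays in, then push sideways on the raised wing across its top to twist it clockwise (seen from above) until it springs back out. After that, press the small blue reset button in front of it fully in and let it go. Leave the things on and around the shaker where they are.

Things in the scene. Friction and masses are not known exactly. Their poses are not given: they have to be found in the camera images.
- shaker: white bench shaker fixed to the worktop, 240x380 mm, housing top 70 mm high. Origin: centre of its underside; x to its rear (away from the robot), y to its left, z up. Left half: platform with rubber mat 86 mm high, carrying a petri dish and a cooling block. Right half: console with the stop button (axis at x +0.030, y -0.100 m) on a yellow collar and the reset button (x -0.085, y -0.100 m).
- stop_top (a point): centre of the top of the red stop button's wing, on the button's axis, 134 mm over the worktop when out, 126 mm when in; moves and turns with the head. Head: dome 90 mm across. Wing: upright bar on its diameter, 86 mm long (+-43 mm along this point's x), 14 mm thick (10 mm in the top 4 mm), rising 22 mm over the dome at the centre, 25 mm at 30 mm from the axis. At rest it lies along the shaker's x.
- stop_plunger (a joint): how far the stop button is pressed: 0 m = out, 0.008 m = fully in. Snap action: 6 to 9 N starts it from the out position, past 5 mm it snaps in by itself and stays in. Twisting lifts it through a cam past the snap point, then it springs out by itself.
- stop_twist (a joint): twist of the stop button's head: 0 = home, grows clockwise seen from above, to its stop at 0.8 rad; a weak spring returns it to 0. When the button is in, a twist of about 0.5 to 0.75 rad releases it; this takes a sideways push of 5 to 9 N at 30 mm from the axis, and the rising head drags the fingertip upward a little. It cannot turn anticlockwise from 0.
- wing_push: the two side faces of the wing to push for a clockwise twist: on the rear half (+x of this frame) the face looking to +y, on the front half (-x) the face looking to -y; 5 to 42 mm from the axis, 14 to 36 mm above the origin. Origin: on the button's axis at the underside of the red head, 40 mm below stop_top; x along the wing, z up; turns with the head.
- wing_back: the two opposite side faces of the wing (same origin and axes as wing_push), not needed. Squeezing the wing between faces of wing_push and wing_back counts as gripping it.
- reset_top (a point): centre of the top face of the blue reset button, 26 mm in diameter, 92 mm over the worktop when out, in a black ring 42 mm in diameter that stands 82 mm over the worktop; moves with the button.
- reset (a joint): how far the reset button is pressed: 0 m = out, 0.006 m = fully in, which takes 5 N; it springs back.
- cool_block: dark blue cooling block, 87x127x28 mm, lying on the shaker's platform. Origin: centre of its underside. Bystander, not to be moved.
- lab_timer: white digital bench timer standing on the worktop to the right of the shaker, 24x70x66 mm. Origin: centre of its underside. Bystander, not to be moved.
- marker: dark green marker pen, 128 mm long, lying on the worktop to the left of the shaker. Origin: centre of its underside. Bystander, not to be moved.
- tweezers: steel tweezers, 130 mm long, lying on the worktop in front of the shaker. Origin: centre of its underside. Bystander, not to be moved.
- label_tape: roll of cream label tape, 77 mm across, 19 mm high, lying on the worktop at the left of the shaker. Origin: centre of its underside. Bystander, not to be moved.

How it is judged:
By the outcome, as a careful person would: the job done as asked, in the order asked, and still so for the second after the job is handed in, with the robot touching nothing.
It also fails if it takes over 51 s, if anything falls off the work surface, if the arm or the gripper's body presses on something with over 40 N, if the wrist force passes 120 N, or if a joint passes its speed limit or range.

ROBOT

A 7-joint arm with a two-finger parallel gripper is mounted at the origin on a cart in front of the work surface, level with it; the furniture and walls round the work are solid. World frame = base frame: x ahead of the robot, y to its left, z up, the work surface at z = 0. Lengths are in m, angles in rad, forces in N, time in s.
With the tool pointing down it reaches from about 0.425 to 0.925 m from the base axis. Payload 6.8 kg.
Tool frame: the origin (TCP) lies midway between the tips of the shut fingers; the grasp point (between the pads) lies 19 mm behind it; x points along the fingers, y is the direction in which the jaws open and shut, and the axes are right-handed (so a half turn about x gives the same grasp; the last joint's range is limited). The gripper opens to 85 mm and grips with 20 to 120 N. Pads are 22 mm wide; open, the fingers measure 114 mm over their backs; the gripper's body (76 mm by 85 mm) begins 54 mm behind the grasp point. The pads swing forward as they close: fully open they stand 13 mm farther back than shut.
Start: joints at [1.18, 0.477, 0.022, 1.555, -0.011, 1.109, -0.083], TCP at [0.188, -0.648, 0.192] pointing down, gripper open.
Joint ranges: [-2.96, 2.96], [-0.34, 2.1], [-1.41, 1.46], [0.24, 2.44], [-1.37, 4.51], [0.17, 1.92], [-2.96, 2.96]. Speed limits (rad/s): [2.39, 2.39, 3.14, 3.14, 3.14, 3.14, 3.14].

INTERFACE

Orientations are given as a rotation vector (axis times angle).
In Python, from bench import r gives the robot as it stands.
- The arm moves only by the tool carry_out, never from a script. Its argument "targets" is one flat list of numbers, 7 for each row, row after row: the finger opening in m, from 0 to 0.0854, then the shift along the tool's x, y, z in m, then the turn, a rotation vector about the tool's x, y, z in units of 5 degrees (1.0 is 5 degrees). A call has 1 to 12 rows; each row is the pose to reach, as a shift and turn from the pose measured when the call began, along the tool's axes at that moment; what a row does not reach only later rows make up. A row lasts 1/8 s, in which the tool goes at most 62.5 mm and 10.7 degrees, less where a joint would pass 70% of its speed; a pose out of reach is approached as far as the arm can. A call with a gripper value outside its range is refused whole. The fingers move at their own pace and stop on an object; "squeeze" is the grip in N (left out, the last holds). Time passes only in rows, so rows that repeat a pose let the fingers close. It gives the time, the measured TCP pose, the force and the opening at its end, in the units of the state.
- r.get_obs(): the state, without advancing time (a new reading comes with each control period).
- r.grab_frame(name): name is "scene" or "top"; returns the picture (400x640x3 uint8, blue, green, red); there is no depth.
- r.camera_info(name): a dict with "fx", "fy", "cx", "cy" (pixels), "xyz" and "orientation" of the camera in the world. Camera axes: x right, y up, looking along -z (the intrinsics and any distortion apply to the point x, -y, -z); pixel columns grow to the right and rows downward; lengths in m; the calibration is good to about 2 mm. A picture is of the moment at which its call begins. camera_info takes no time and is no camera call.
- r.hand_in(): hands the job in, once; it reports no verdict.
The state is a dict: "clock": time; "joints": joint angles; "qvel": joint speeds; "tau": joint torques, N m; "tcp_pos": TCP position; "orientation": TCP orientation; "contact_force": force on the tool from outside, world axes, zero at the start; "moment": the same for the moment, N m; "grip_width": finger opening in m.
Only numpy, scipy, OpenCV 4.12 (cv2) and the standard library are available. Lean on these libraries where they do the work, as an engineer would, in place of code of your own. Each camera call takes 0.05 s, during which the arm holds its last target. There are 200 camera calls.

## Working session

There is one attempt and no reset: what is moved stays moved. The work goes in short steps, Python scripts to look and compute and a tool call to move; the robot and the scene stay as the last step left them, time stands still between calls to the robot, and variables do not carry over. Pictures are saved under pics/ and viewed, about 8 in all and at most 12, crops included, and the job is handed in when it is done.

Besides the shell and the picture viewer there is one more tool, called by a JSON object that holds its "fn" and its "kwargs". carry_out: Moves the arm, as the interface text tells. Its arguments: {"type":"object","properties":{"targets":{"type":"array","items":{"type":"number"}},"squeeze":{"type":"number"}},"required":["targets"]}

```bash
ls; mkdir -p pics
python3 - <<'E'
from bench import r
import cv2
o=r.get_obs()
for k,v in o.items(): print(k,v)
for n in("scene","top"):
    print(n,r.camera_info(n)); cv2.imwrite(f"pics/{n}0.png",r.grab_frame(n))
E
```

```text
pics
clock 0.0
joints [ 1.17988161  0.47784075  0.02234662  1.55645279 -0.01147808  1.10930538
 -0.08307655]
qvel [ 0.00221106 -0.00017597  0.00063987  0.00263708 -0.00109582 -0.00017027
  0.00131169]
tau [-1.29568275e-05 -5.96452260e+01  1.60773542e+00 -2.81203043e+01
  1.24886743e-02  9.21315135e-03 -1.44599341e-05]
tcp_pos [ 0.18814658 -0.64754934  0.19059811]
orientation [ 2.0701166   0.29672407 -2.07100733]
contact_force [-0.00989313  0.29363381 -0.59677406]
moment [-0.05841637  0.04717771  0.03425723]
grip_width 0.0852633947145368
scene {'fx': 502.1120295867943, 'fy': 502.1120295867943, 'cx': 322.7047143387829, 'cy': 202.2366423602168, 'xyz': array([0.01568582, 0.71751173, 0.97352771]), 'orientation': array([ 0.31115661, -1.03093076, -2.40445105])}
top {'fx': 377.77709087202334, 'fy': 377.77709087202334, 'cx': 319.4830324632239, 'cy': 195.96383976567344, 'xyz': array([ 0.34631699, -0.03431923,  0.97062943]), 'orientation': array([ 0.1324686 , -0.12285849, -1.55114844])}
```

View pics/top0.png

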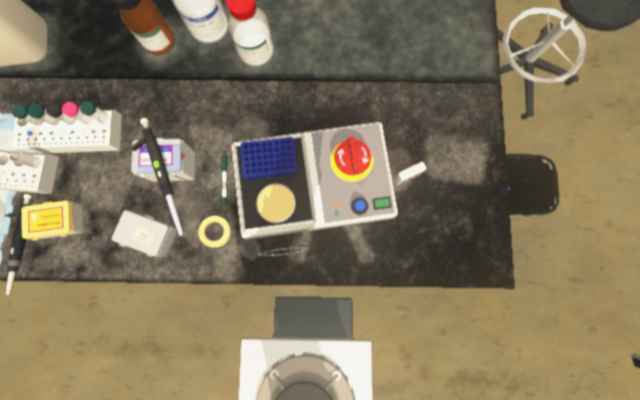

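View pics/scene0.png

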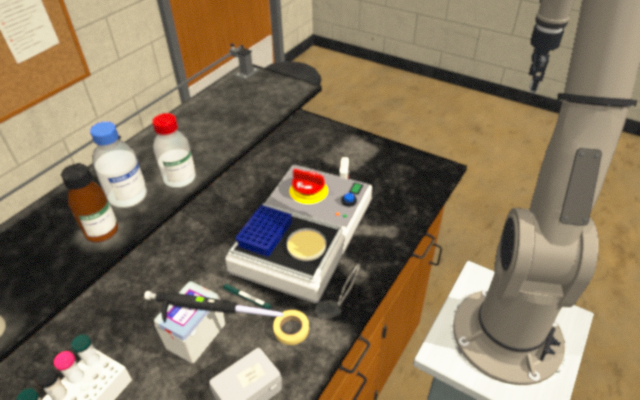

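Top view: the shaker's corners are near (233,141), (382,124), (397,216) and (243,238), the red stop at about (351,158), and the blue reset at (360,205). In the scene view, the stop is near (308,183) and the reset at (348,199). I'll enlarge both next.

```bash
cat > h.py <<'E'
import numpy as np, cv2
from bench import r
from scipy.spatial.transform import Rotation as R
def ray(n,u,v):
    c=r.camera_info(n); d=np.array([(u-c['cx'])/c['fx'],-(v-c['cy'])/c['fy'],-1])
    return np.array(c['xyz']),R.from_rotvec(c['orientation']).apply(d)
def at(n,u,v,z):
    o,d=ray(n,u,v); return o+d*(z-o[2])/d[2]
def proj(n,p):
    c=r.camera_info(n); q=R.from_rotvec(c['orientation']).inv().apply(np.asarray(p)-c['xyz'])
    return np.stack([c['cx']-c['fx']*q[...,0]/q[...,2],c['cy']+c['fy']*q[...,1]/q[...,2]],-1)
def crop(src,dst,x,y,w,h,s):
    im=src if not isinstance(src,str) else cv2.imread(src)
    cv2.imwrite(dst,cv2.resize(im[y:y+h,x:x+w],None,fx=s,fy=s,interpolation=cv2.INTER_CUBIC))
E
python3 - <<'E'
from h import *
crop('pics/top0.png','pics/topc.png',225,115,200,130,4)
crop('pics/scene0.png','pics/scc.png',220,150,160,150,4)
E
```

```text
(no output)
```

View pics/topc.png

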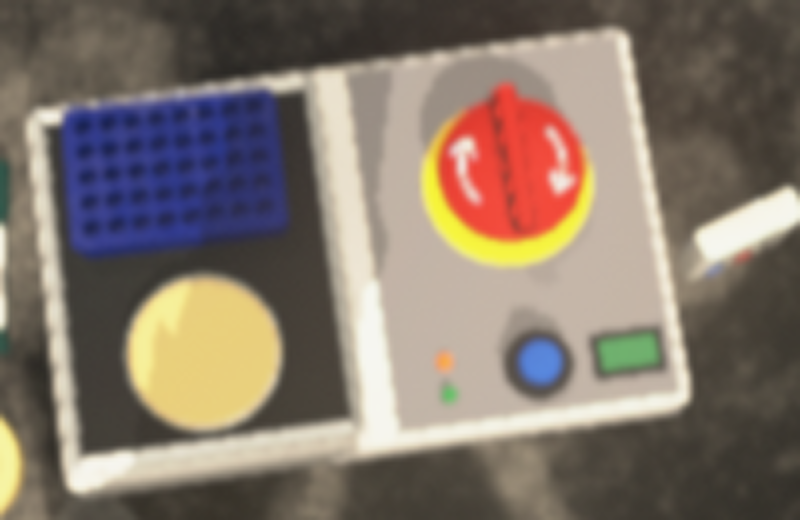

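View pics/scc.png

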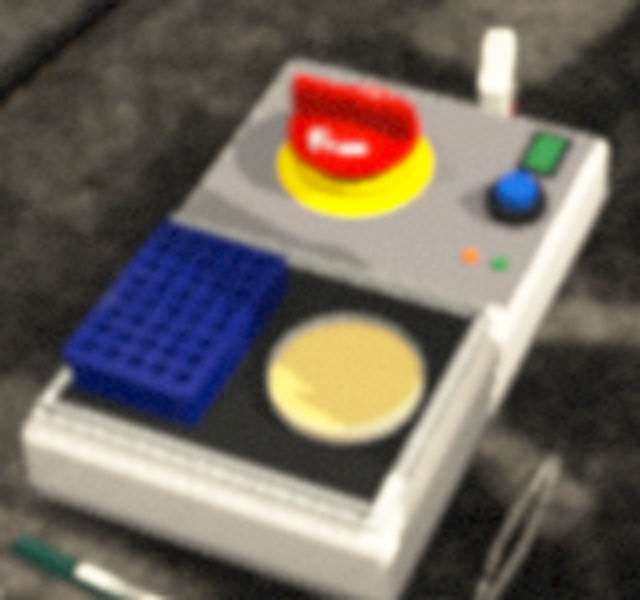

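The crops show the wing running along the shaker's x: top ends at (507,85) and (517,232) in the top crop. The reset centre is at (540,362) in the top crop and (517,187) in the scene crop. The right housing corners are clear in both. I'll fit the shaker pose to these.

```bash
cat >> h.py <<'E'
def loc(s,p):
    c,n=np.cos(s[2]),np.sin(s[2]); p=np.atleast_2d(p); return np.c_[s[0]+c*p[:,0]-n*p[:,1],s[1]+n*p[:,0]+c*p[:,1],p[:,2]]
E
python3 - <<'E'
from h import *
from scipy.optimize import least_squares
T=[((540,362),(-.085,-.1,.092)),((625,33),(.12,-.19,.07)),((686,396),(-.12,-.19,.07)),((507,85),(.072,-.1,.135))]
S=[((517,187),(-.085,-.1,.092)),((292,62),(.12,-.19,.07)),((605,145),(-.12,-.19,.07)),((296,77),(.073,-.1,.135)),((415,103),(-.013,-.1,.135))]
def px(l,x,y): return (np.array([a for a,_ in l])+.5)/4-.5+[x,y]
t=px(T,225,115); s=px(S,220,150); tp=[b for _,b in T]; sp=[b for _,b in S]
def f(q): return np.r_[(proj('top',loc(q,tp))-t)/1,(proj('scene',loc(q,sp))-s)].ravel()
q=least_squares(f,[.6,-.05,.1],loss='soft_l1'); print(q.x,f(q.x).reshape(-1,2).round(2))
c=lambda *a:loc(q.x,[a])[0].round(4)
print(c(.03,-.1,.134),c(-.085,-.1,.092))
print(R.from_rotvec(r.get_obs()['orientation']).as_matrix().round(3))
print('top only reset',at('top',*t[0],.092),'scene',at('scene',*s[0],.092))
E
```

```text
[ 0.53972638 -0.00898677  0.15587113] [[-0.56 -0.39]
 [ 0.15 -2.45]
 [ 1.48  1.53]
 [-1.11 -0.64]
 [ 0.31  0.36]
 [ 0.4  -1.08]
 [ 2.02 -0.7 ]
 [-0.52  0.22]
 [-0.02  1.82]]
[ 0.5849 -0.1031  0.134 ] [ 0.4713 -0.121   0.092 ]
[[-0.001  0.279 -0.96 ]
 [ 0.002 -0.96  -0.279]
 [-1.    -0.002  0.   ]]
top only reset [ 0.47038385 -0.12227169  0.092     ] scene [ 0.472643   -0.12172655  0.092     ]
```

Fit residuals are about 1 px apart from the rounded corners, and the two reset estimates agree within 2.5 mm. Stop axis is about (0.585, −0.103) and reset about (0.471, −0.121). Next I'll move above the stop with the fingers shut.

```bash
cat >> h.py <<'E'
def to(p,yaw=None):
    "shift and turn from here to world p, tool down with tool y at yaw"
    o=r.get_obs(); M=R.from_rotvec(o['orientation']); 
    y=np.array([np.cos(yaw),np.sin(yaw),0]) if yaw is not None else M.as_matrix()[:,1]
    x=np.array([0,0,-1.]); N=R.from_matrix(np.c_[x,y,np.cross(x,y)])
    return np.r_[M.inv().apply(np.array(p)-o['tcp_pos']),(M.inv()*N).as_rotvec(degrees=True)/5].round(4)
SH=np.array([.5397,-.009,.1559])
def wl(x,y,z): return loc(SH,[(x,y,z)])[0]
E
python3 -c "
from h import *
print(to(wl(.03,-.1,.175),SH[2]-np.pi/2))"
```

```text
[ 0.0163 -0.4121 -0.5329  1.4545  0.0024  0.0189]
```

{"fn": "carry_out", "kwargs": {"targets": [0,0,-0.034,-0.044,0.1,0,0,0,0,-0.069,-0.089,0.2,0,0,0,0,-0.103,-0.133,0.4,0,0,0,0,-0.137,-0.178,0.5,0,0,0,0,-0.172,-0.222,0.6,0,0,0,0,-0.206,-0.266,0.7,0,0,0,0,-0.24,-0.311,0.8,0,0,0,0,-0.275,-0.355,1.0,0,0,0,0,-0.309,-0.4,1.1,0,0,0,0,-0.343,-0.444,1.2,0,0,0,0.005,-0.378,-0.488,1.3,0,0,0,0.01,-0.412,-0.533,1.45,0,0], "squeeze": 60}}

```text
clock: 1.6
tcp_pos: [0.5856, -0.1018, 0.181]
orientation: [2.14, 0.168, -2.142]
contact_force: [0.9, 0.1, -0.1]
grip_width: 0.0004
```

```bash
python3 -c "
from h import *
print(to(wl(.03,-.1,.137),SH[2]-np.pi/2))
o=r.get_obs();print(o['contact_force'],o['tcp_pos'],o['clock'],o['grip_width'])
a=r.grab_frame('scene');b=r.grab_frame('top')
f=lambda im,x,y:cv2.resize(im[y:y+130,x:x+100],None,fx=4,fy=4,interpolation=cv2.INTER_CUBIC)
cv2.imwrite('pics/c1.png',np.hstack([f(a,270,110),f(b,305,110)]))
print(proj('scene',o['tcp_pos']),proj('top',o['tcp_pos']))
"
```

```text
[ 0.044   0.0012  0.0009 -0.0034  0.0093  0.0175]
[ 0.93910996  0.09190686 -0.06643658] [ 0.58558814 -0.10182392  0.18096141] 1.6 0.0003664399459891402
[306.98665093 159.35971284] [354.23211475 146.55695649]
```

View pics/c1.png

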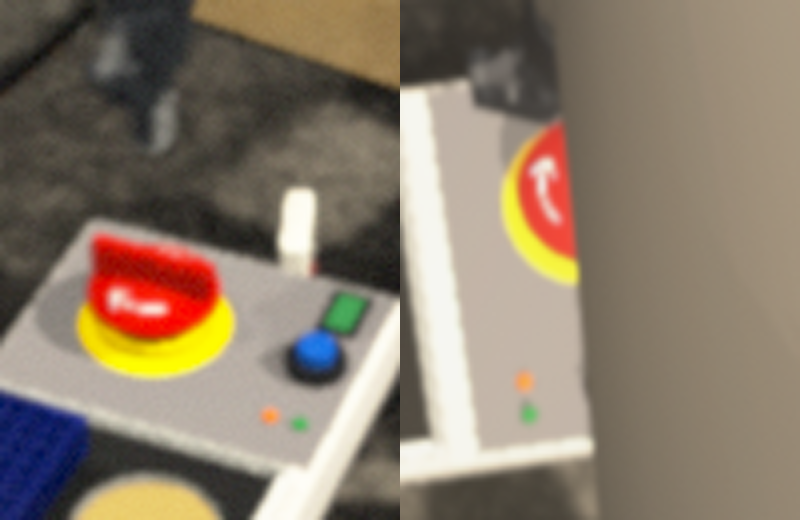

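```bash
python3 -c "
from h import *
print(proj('scene',[0.188,-.6475,.1906]),proj('top',[0.188,-.6475,.1906]))
a=r.grab_frame('scene');o=r.get_obs();print(o['tcp_pos'],o['qvel'].round(3),o['clock'])
f=lambda im,x,y,w=100:cv2.resize(im[y:y+100,x:x+w],None,fx=4,fy=4,interpolation=cv2.INTER_CUBIC)
cv2.imwrite('pics/c2.png',np.hstack([f(a,260,90),f(cv2.imread('pics/scene0.png'),490,20)]))
print(proj('scene',o['tcp_pos']))
"
```

```text
[527.08294168  99.74816891] [633.29473978 345.2092416 ]
[ 0.58601859 -0.09898544  0.18051889] [ 0.05  -0.021  0.064  0.025  0.017  0.009  0.021] 1.75
[306.23304764 160.04358017]
```

View pics/c2.png

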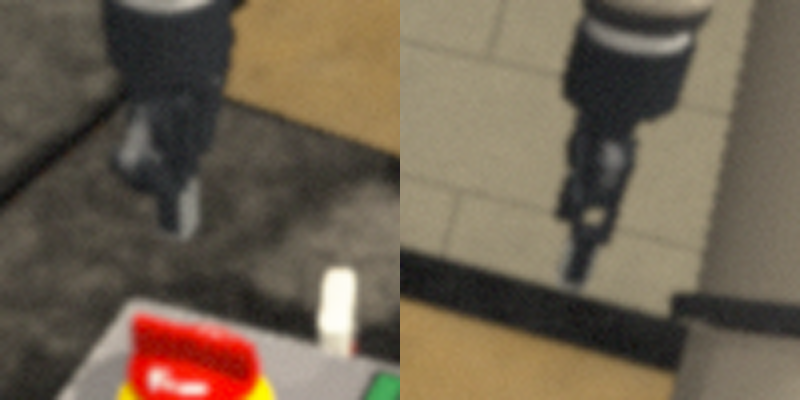

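The light part of the tip ends about 11 px above the projected TCP. The tip itself may be dark against a dark bench, so I'll check with enhanced contrast.

```bash
python3 -c "
from h import *
a=r.grab_frame('scene');o=r.get_obs();print(o['tcp_pos'],o['clock'])
for z in (0,.01,.02,.03,.073): print(z,proj('scene',o['tcp_pos']+[0,0,z]))
g=np.clip((a.astype(float)/255)**.5*255*1.1,0,255).astype(np.uint8)
crop(g,'pics/c3.png',265,110,90,80,7)
"
```

```text
[ 0.58493801 -0.1019374   0.18059109] 1.8
0 [307.23115119 159.53382788]
0.01 [307.09918766 156.4112429 ]
0.02 [306.96578027 153.25449249]
0.03 [306.83090518 150.06301284]
0.073 [306.23362434 135.92986417]
```

View pics/c3.png

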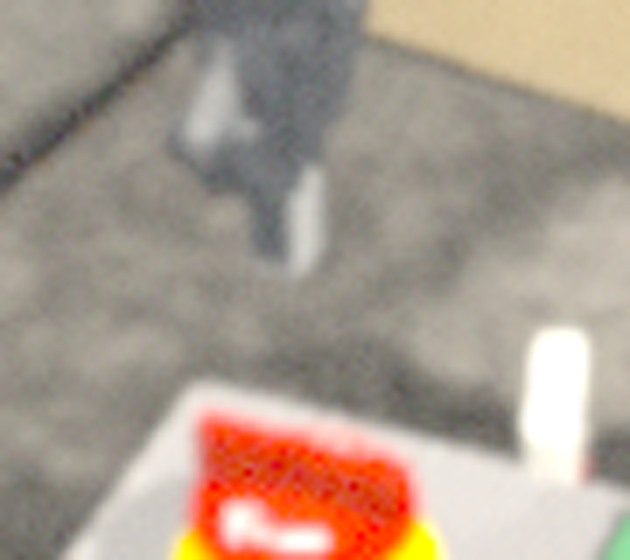

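```bash
python3 -c "
from h import *
p=np.array([0.1881,-.6475,.1906]);y=np.array([.279,-.96,0])
for s in(-.057,-.043,.043,.057): print(s,proj('scene',p+s*y+[0,0,.013]))
print('base',proj('top',[0,0,0.]),proj('scene',[0,0,0.]))
a=cv2.imread('pics/scene0.png');b=cv2.imread('pics/top0.png')
c=lambda im,x,y,w,h,s:cv2.resize(im[y:y+h,x:x+w],None,fx=s,fy=s,interpolation=cv2.INTER_CUBIC)
g=c(a,500,50,60,60,6); g=np.clip((g/255.)**.6*275,0,255).astype(np.uint8)
cv2.imwrite('pics/c4.png',np.hstack([g,c(b,230,280,160,120,3)[:360,:430]]))
"
```

```text
-0.057 [528.54146309 106.38414788]
-0.043 [528.47272423 103.7255617 ]
0.043 [528.07060155  88.17281948]
0.057 [528.00823984  85.76087951]
base [304.70380603 404.84270849] [507.34743547 335.18524711]
```

View pics/c4.png

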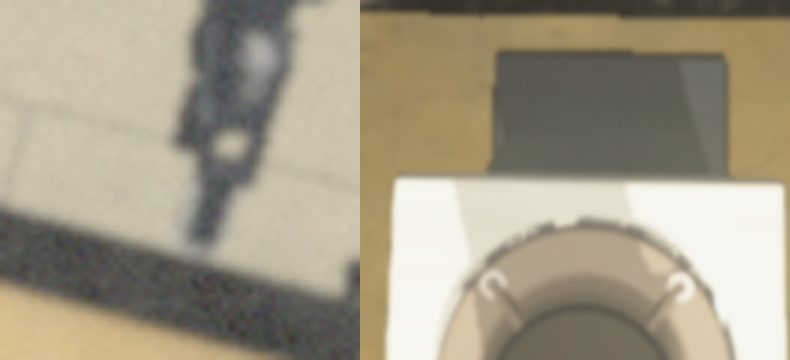

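Both base projections match the pictures, so the cameras are fine. The visible fingertip sits higher in the image than the reported TCP implies. A slow descent with force readings will settle this.

{"fn": "carry_out", "kwargs": {"targets": [0,0.01,0,0,0,0,0,0,0.02,0,0,0,0,0,0,0.03,0,0,0,0,0,0,0.035,0,0,0,0,0,0,0.038,0,0,0,0,0,0,0.038,0,0,0,0,0]}}

```text
clock: 2.55
tcp_pos: [0.5849, -0.1018, 0.1425]
orientation: [2.137, 0.173, -2.141]
contact_force: [-0.0, -0.1, -0.1]
grip_width: -0.0001
```

```bash
python3 -c "
from h import *
a=r.grab_frame('scene');o=r.get_obs();print(o['tcp_pos'],o['clock'],o['contact_force'],o['grip_width'])
print((proj('scene',o['tcp_pos'])-[265,110])*7,(proj('scene',wl(.03,-.1,.134))-[265,110])*7)
g=np.clip((a.astype(float)/255)**.5*255*1.1,0,255).astype(np.uint8)
crop(g,'pics/c5.png',265,110,90,80,7)
"
```

```text
[ 0.58503713 -0.10186199  0.14276713] 2.6 [-0.74654049  1.15371576 -0.13380176] 9.421732405503718e-05
[298.68631872 427.33905952] [301.72517388 443.82451233]
```

View pics/c5.png

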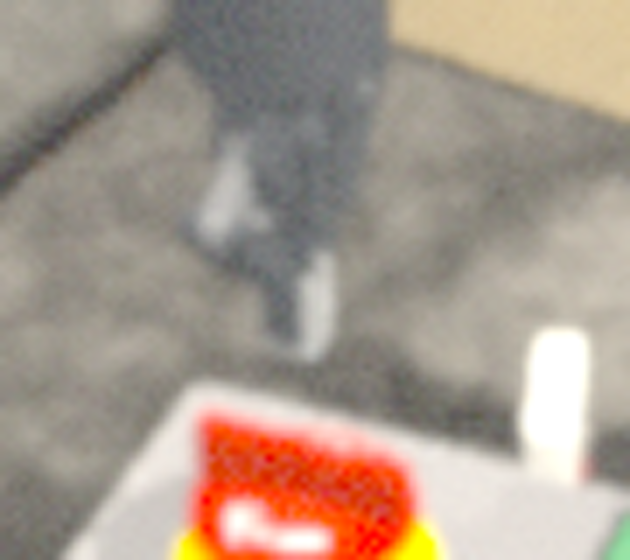

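The tip is still about 10 px short of the wing top, so it is either about 33 mm higher than reported or offset horizontally. I'll feel downward gently.

{"fn": "carry_out", "kwargs": {"targets": [0,0.004,0,0,0,0,0,0,0.008,0,0,0,0,0,0,0.01,0,0,0,0,0]}}

```text
clock: 2.98
tcp_pos: [0.5848, -0.1018, 0.1324]
orientation: [2.137, 0.173, -2.141]
contact_force: [0.1, -0.7, 0.3]
grip_width: 0.0
```

{"fn": "carry_out", "kwargs": {"targets": [0,0.004,0,0,0,0,0,0,0.006,0,0,0,0,0,0,0.006,0,0,0,0,0]}}

```text
clock: 3.35
tcp_pos: [0.5847, -0.1018, 0.1261]
orientation: [2.137, 0.173, -2.142]
contact_force: [0.3, -0.5, 0.8]
grip_width: -0.0002
```

{"fn": "carry_out", "kwargs": {"targets": [0,0.004,0,0,0,0,0,0,0.008,0,0,0,0,0,0,0.01,0,0,0,0,0]}}

```text
clock: 3.72
tcp_pos: [0.5845, -0.1017, 0.1157]
orientation: [2.137, 0.173, -2.143]
contact_force: [-0.5, 0.4, -1.2]
grip_width: 0.0002
```

```bash
python3 -c "
from h import *
a=r.grab_frame('scene');o=r.get_obs();print(o['tcp_pos'],o['clock'],o['contact_force'],o['moment'])
g=np.clip((a.astype(float)/255)**.5*255*1.1,0,255).astype(np.uint8)
crop(g,'pics/c6.png',275,130,70,60,9)
"
```

```text
[ 0.58435604 -0.10169583  0.11559669] 3.775 [ 0.46231323 -0.79330981  0.1732304 ] [-0.00291639 -0.03763652  0.01050425]
```

View pics/c6.png

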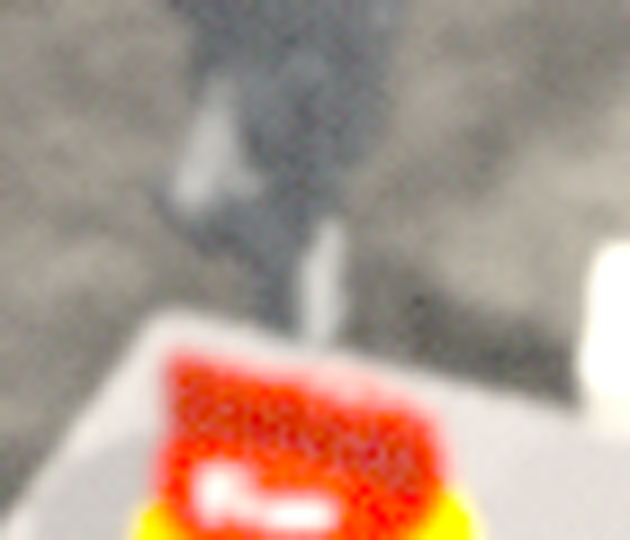

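{"fn": "carry_out", "kwargs": {"targets": [0,0.003,0,0,0,0,0,0,0.006,0,0,0,0,0,0,0.007,0,0,0,0,0]}}

```text
clock: 4.15
tcp_pos: [0.5842, -0.1016, 0.1083]
orientation: [2.136, 0.173, -2.143]
contact_force: [0.3, -0.2, 0.2]
grip_width: 0.0003
```

{"fn": "carry_out", "kwargs": {"targets": [0,0.002,0,0,0,0,0,0,0.004,0,0,0,0,0,0,0.004,0,0,0,0,0]}}

```text
clock: 4.53
tcp_pos: [0.584, -0.1016, 0.1041]
orientation: [2.135, 0.173, -2.144]
contact_force: [-0.6, -0.4, -0.6]
grip_width: 0.0002
```

{"fn": "carry_out", "kwargs": {"targets": [0,0.002,0,0,0,0,0,0,0.003,0,0,0,0,0,0,0.003,0,0,0,0,0]}}

```text
clock: 4.9
tcp_pos: [0.584, -0.1016, 0.101]
orientation: [2.135, 0.174, -2.144]
contact_force: [0.1, -0.0, -0.4]
grip_width: 0.0001
```

{"fn": "carry_out", "kwargs": {"targets": [0,0.002,0,0,0,0,0,0,0.002,0,0,0,0,0]}}

```text
clock: 5.15
tcp_pos: [0.5837, -0.1016, 0.0988]
orientation: [2.135, 0.174, -2.144]
contact_force: [-0.1, -0.0, -0.2]
grip_width: -0.0
```

{"fn": "carry_out", "kwargs": {"targets": [0,0.002,0,0,0,0,0,0,0.002,0,0,0,0,0]}}

```text
clock: 5.4
tcp_pos: [0.5836, -0.1017, 0.0966]
orientation: [2.135, 0.174, -2.145]
contact_force: [-0.0, 0.9, 0.7]
grip_width: -0.0002
```

```bash
python3 -c "
from h import *
a=r.grab_frame('scene');o=r.get_obs();print(o['tcp_pos'],o['clock'],o['contact_force'],o['moment'])
b=r.grab_frame('top')
f=lambda im,x,y,w,h,s:cv2.resize(im[y:y+h,x:x+w],None,fx=s,fy=s,interpolation=cv2.INTER_CUBIC)
g=lambda a:np.clip((a.astype(float)/255)**.5*255*1.1,0,255).astype(np.uint8)
cv2.imwrite('pics/c7.png',np.hstack([f(g(a),280,145,50,60,8),f(g(b),300,100,66,80,6)]))
"
```

```text
[ 0.58368784 -0.10162641  0.09670156] 5.45 [ 0.37268356  0.57517302 -0.53053069] [ 0.02674122 -0.05262072 -0.03549467]
```

View pics/c7.png

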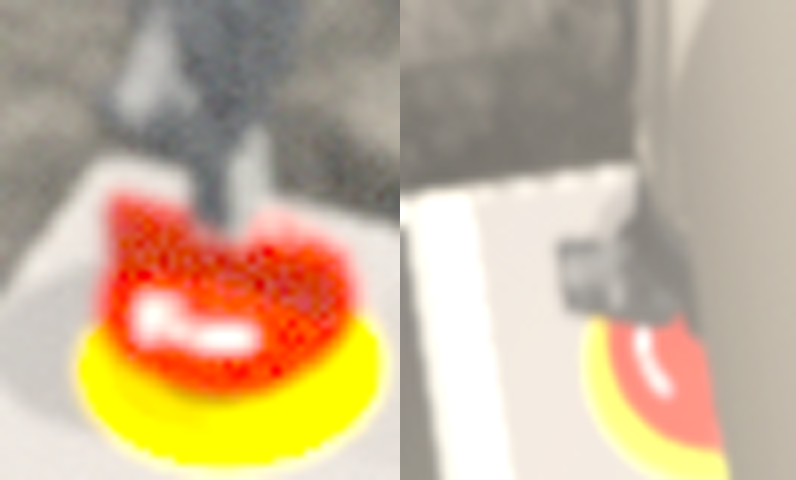

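The tip now overlaps the front of the wing's top edge, so it isn't behind the wing. The tip really is about 35–40 mm above where the reported z puts it. I'll work out its xy from the pixel ray, then continue in small steps.

```bash
python3 -c "
from h import *
for z in(.125,.13,.135,.14): print(z,at('scene',307.3,173.7,z))
o=r.get_obs();print(o['joints'])
"
```

```text
0.125 [ 0.59210747 -0.1098287   0.125     ]
0.13 [ 0.58871087 -0.10495354  0.13      ]
0.135 [ 0.58531427 -0.10007839  0.135     ]
0.14 [ 0.58191768 -0.09520324  0.14      ]
[ 0.24967474  0.46192102 -0.23567313  1.82721785  0.13356036  0.87261977
 -1.46020589]
```

{"fn": "carry_out", "kwargs": {"targets": [0,0.002,0,0,0,0,0,0,0.002,0,0,0,0,0]}}

```text
clock: 5.75
tcp_pos: [0.5837, -0.1016, 0.0946]
orientation: [2.135, 0.174, -2.144]
contact_force: [-0.6, -0.1, 0.0]
grip_width: -0.0001
```

{"fn": "carry_out", "kwargs": {"targets": [0,0.002,0,0,0,0,0,0,0.002,0,0,0,0,0]}}

```text
clock: 6.0
tcp_pos: [0.5838, -0.1016, 0.0929]
orientation: [2.135, 0.173, -2.144]
contact_force: [-0.9, -0.1, 4.0]
grip_width: -0.0003
```

Contact: 4 N at reported z 0.093, so the readings are about 41 mm low and the tip is on the wing top (0.134). Now I'll press.

{"fn": "carry_out", "kwargs": {"targets": [0,0.002,0,0,0,0,0,0,0.003,0,0,0,0,0]}}

```text
clock: 6.25
tcp_pos: [0.5837, -0.1016, 0.0895]
orientation: [2.135, 0.174, -2.144]
contact_force: [-0.2, 0.1, -0.8]
grip_width: 0.0001
```

{"fn": "carry_out", "kwargs": {"targets": [0,0.002,0,0,0,0,0,0,0.003,0,0,0,0,0]}}

```text
clock: 6.5
tcp_pos: [0.5836, -0.1016, 0.0864]
orientation: [2.135, 0.174, -2.144]
contact_force: [-2.2, 0.5, 5.4]
grip_width: -0.0001
```

{"fn": "carry_out", "kwargs": {"targets": [0,0.002,0,0,0,0,0,0,0.003,0,0,0,0,0]}}

```text
clock: 6.75
tcp_pos: [0.5842, -0.1017, 0.086]
orientation: [2.136, 0.173, -2.143]
contact_force: [-9.6, 0.6, 25.6]
grip_width: 0.0002
```

The force dropped, then went rigid at reported z 0.0864 with 25 N. That's an 8 mm stroke from contact, so the button has snapped in; z offset is about 0.040. Next I'll lift and go beside the front half of the wing.

{"fn": "carry_out", "kwargs": {"targets": [0,-0.01,0,0,0,0,0,0,-0.024,0,0,0,0,0,0,-0.024,0,0,0,0,0]}}

```text
clock: 7.12
tcp_pos: [0.5853, -0.1019, 0.1113]
orientation: [2.138, 0.172, -2.14]
contact_force: [0.3, -0.4, -0.7]
grip_width: -0.0002
```

```bash
python3 -c "
from h import *
o=r.get_obs();print(o['tcp_pos'],o['contact_force'])
for z in (.110,.0735): print(to(wl(0,-.1335,z),SH[2]-np.pi/2))"
```

```text
[ 0.58533271 -0.10185443  0.11126837] [ 0.27254982 -0.38030935 -0.66182801]
[0.0012 0.0346 0.0308 0.035  0.0107 0.0172]
[0.0377 0.0346 0.0307 0.035  0.0107 0.0172]
```

{"fn": "carry_out", "kwargs": {"targets": [0,0,0.017,0.015,0,0,0,0,0,0.035,0.031,0,0,0,0,0,0.035,0.031,0,0,0,0,0.012,0.035,0.031,0,0,0,0,0.024,0.035,0.031,0,0,0,0,0.032,0.035,0.031,0,0,0,0,0.037,0.035,0.031,0,0,0,0,0.037,0.035,0.031,0,0,0]}}

```text
clock: 8.12
tcp_pos: [0.56, -0.141, 0.0737]
orientation: [2.137, 0.173, -2.141]
contact_force: [-0.2, -0.6, 0.2]
grip_width: -0.0
```

{"fn": "carry_out", "kwargs": {"targets": [0,0,-0.003,0,0,0,0,0,0,-0.007,0,0,0,0,0,0,-0.007,0,0,0,0]}}

```text
clock: 8.5
tcp_pos: [0.559, -0.1335, 0.074]
orientation: [2.137, 0.174, -2.14]
contact_force: [-0.4, -0.4, -0.6]
grip_width: 0.0001
```

{"fn": "carry_out", "kwargs": {"targets": [0,0,-0.003,0,0,0,0,0,0,-0.005,0,0,0,0,0,0,-0.005,0,0,0,0]}}

```text
clock: 8.88
tcp_pos: [0.5582, -0.1285, 0.0741]
orientation: [2.137, 0.174, -2.14]
contact_force: [-0.1, -0.7, 0.4]
grip_width: 0.0001
```

{"fn": "carry_out", "kwargs": {"targets": [0,0,-0.003,0,0,0,0,0,0,-0.005,0,0,0,0,0,0,-0.005,0,0,0,0]}}

```text
clock: 9.25
tcp_pos: [0.5572, -0.1238, 0.074]
orientation: [2.137, 0.173, -2.141]
contact_force: [-0.8, -2.7, 0.5]
grip_width: -0.0
```

{"fn": "carry_out", "kwargs": {"targets": [0,0,-0.003,0,0,0,0,0,0,-0.005,0,0,0,0,0,0,-0.005,0,0,0,0]}}

```text
clock: 9.62
tcp_pos: [0.5565, -0.1211, 0.0743]
orientation: [2.137, 0.169, -2.14]
contact_force: [-0.9, -6.2, 1.5]
grip_width: -0.0003
```

```bash
python3 -c "
from h import *
o=r.get_obs();p=o['tcp_pos'];print(p,o['contact_force'],o['clock'],R.from_euler('z',-SH[2]).apply(p-wl(.03,-.1,0)))
print(o['moment'])"
```

```text
[ 0.55649039 -0.12110161  0.07432697] [-0.89546266 -6.18957239  1.49668111] 9.625 [-0.03081917 -0.0133491   0.07432697]
[-1.31405475  0.15306598 -0.00956894]
```

Contact on the wing at a fingertip centre about 16 mm off its plane. Now I'll follow the arc while turning the tool clockwise.

{"fn": "carry_out", "kwargs": {"targets": [0,0,-0.002,0.001,1.2,0,0,0,0,-0.0036,0.0018,2.3,0,0,0,0,-0.0069,0.0026,3.4,0,0,0,0,-0.0102,0.0031,4.6,0,0,0,0,-0.0102,0.0031,4.6,0,0]}}

```text
clock: 10.25
tcp_pos: [0.5513, -0.1149, 0.0751]
orientation: [-2.091, 0.265, 2.094]
contact_force: [-3.8, -8.6, 9.1]
grip_width: 0.0002
```

```bash
cat >> h.py <<'E'
def rel():
    o=r.get_obs();p=o['tcp_pos'];y=R.from_rotvec(o['orientation']).as_matrix()[:,1]
    print(o['clock'],'loc',R.from_euler('z',-SH[2]).apply(p-wl(.03,-.1,0)).round(4),'turn',round(SH[2]-np.pi/2-np.arctan2(y[1],y[0]),3),'F',o['contact_force'].round(1),o['moment'].round(2))
def arc(t,r0=.030,h=.016,z=.074):
    p=R.from_euler('z',-t).apply([-r0,-h,0]); w=wl(.03,-.1,0)+R.from_euler('z',SH[2]).apply(p); w[2]=z
    return to(w,SH[2]-np.pi/2-t)
E
python3 -c "
from h import *
rel()
for t in(.5,.6,.7,.8,.9):print(t,arc(t))"
```

```text
10.25 loc [-0.035  -0.0064  0.0751] turn 0.403 F [-3.8 -8.6  9.1] [-1.66  0.95  0.01]
0.5 [ 1.0000e-03 -6.6000e-03  1.7000e-03  1.1162e+00  4.4000e-03 -5.8500e-02]
0.6 [ 1.0000e-03 -9.8000e-03  2.8000e-03  2.2621e+00  1.5000e-03 -5.8800e-02]
0.7 [ 1.000e-03 -1.310e-02  3.600e-03  3.408e+00 -1.500e-03 -5.890e-02]
0.8 [ 1.0000e-03 -1.6500e-02  4.1000e-03  4.5539e+00 -4.4000e-03 -5.8900e-02]
0.9 [ 1.0000e-03 -1.9900e-02  4.3000e-03  5.6999e+00 -7.4000e-03 -5.8800e-02]
```

{"fn": "carry_out", "kwargs": {"targets": [0,-0.001,-0.0035,0.001,0.5,0,0,0,-0.001,-0.0066,0.0017,1.1,0,0,0,-0.001,-0.0098,0.0028,2.2,0,0,0,-0.001,-0.0131,0.0036,3.4,0,0]}}

```text
clock: 10.75
tcp_pos: [0.5489, -0.1063, 0.0768]
orientation: [-1.912, 0.551, 1.916]
contact_force: [-9.7, -13.3, 14.7]
grip_width: -0.0001
```

```bash
python3 -c "
from h import *
rel()
for t in(.7,.8,.9,1.):print(t,arc(t))"
```

```text
10.75 loc [-0.0361  0.0025  0.0768] turn 0.706 F [ -9.7 -13.3  14.7] [-2.76  2.05  0.01]
0.7 [ 0.0027 -0.0053  0.0009 -0.0739 -0.0088 -0.1249]
0.8 [ 0.0027 -0.0084  0.0023  1.072  -0.0151 -0.1244]
0.9 [ 0.0026 -0.0116  0.0035  2.2179 -0.0213 -0.1236]
1.0 [ 2.6000e-03 -1.4900e-02  4.3000e-03  3.3638e+00 -2.7500e-02 -1.2260e-01]
```

{"fn": "carry_out", "kwargs": {"targets": [0,-0.001,-0.003,0.0005,0,0,0,0,-0.001,-0.006,0.001,0,0,0,0,-0.001,-0.008,0.0015,0,0,0]}}

```text
clock: 11.12
tcp_pos: [0.5503, -0.1023, 0.0785]
orientation: [-1.91, 0.558, 1.917]
contact_force: [-7.7, -11.0, 12.4]
grip_width: 0.0001
```

```bash
python3 -c "
from h import *
rel()
for t in(.7,.8,.9,1.):print(t,arc(t))"
```

```text
11.125 loc [-0.0341  0.0062  0.0785] turn 0.709 F [ -7.7 -11.   12.4] [-2.17  1.6  -0.01]
0.7 [ 0.0045 -0.0013 -0.     -0.1073 -0.0093 -0.1754]
0.8 [ 0.0045 -0.0043  0.0015  1.0386 -0.018  -0.1747]
0.9 [ 0.0044 -0.0075  0.0026  2.1845 -0.0268 -0.1738]
1.0 [ 0.0044 -0.0108  0.0035  3.3304 -0.0355 -0.1726]
```

{"fn": "carry_out", "kwargs": {"targets": [0,-0.001,-0.003,0.0005,0,0,0,0,-0.001,-0.006,0.001,0.3,0,0,0,-0.001,-0.007,0.0015,0.5,0,0]}}

```text
clock: 11.5
tcp_pos: [0.5505, -0.1004, 0.08]
orientation: [-1.881, 0.605, 1.89]
contact_force: [-7.5, -13.1, 10.1]
grip_width: -0.0001
```

```bash
python3 -c "
from h import *
rel();cv2.imwrite('pics/s8.png',r.grab_frame('scene'))
im=cv2.imread('pics/s8.png').astype(int);im0=cv2.imread('pics/scene0.png').astype(int)
for i in(im0,im):
  m=(i[...,2]>130)&(i[...,1]<70)&(i[...,0]<70); m[:,:280]=0;m[:,345:]=0;m[:160]=0;m[215:]=0
  v,u=np.nonzero(m);print(len(u),u.min(),u.max(),v.min(),v.max(),u.mean(),v.mean())
"
```

```text
11.5 loc [-0.0335  0.008   0.08  ] turn 0.758 F [ -7.5 -13.1  10.1] [-2.69  1.56 -0.11]
499 292 323 170 194 307.3507014028056 181.54108216432866
371 292 323 172 194 306.7142857142857 184.4932614555256
```

{"fn": "carry_out", "kwargs": {"targets": [0,0,-0.003,0.0005,0,0,0,0,0,-0.005,0.001,0.3,0,0,0,0,-0.007,0.0015,0.3,0,0]}}

```text
clock: 11.92
tcp_pos: [0.5504, -0.0998, 0.0802]
orientation: [-1.861, 0.64, 1.874]
contact_force: [-9.9, -15.3, 9.2]
grip_width: 0.0003
```

```bash
python3 -c "
from h import *
rel()"
```

```text
11.925 loc [-0.0336  0.0086  0.0802] turn 0.79 F [ -9.9 -15.3   9.2] [-3.47  1.95 -0.08]
```

It's at the twist stop: 7 mm commanded gave 0.6 mm of motion. Friction still loads my tip upward, so I'll let it rise, then back off and lift.

{"fn": "carry_out", "kwargs": {"targets": [0,-0.002,-0.002,0,0,0,0,0,-0.005,-0.002,0,0,0,0,0,-0.005,-0.001,0,0,0,0]}}

```text
clock: 12.3
tcp_pos: [0.5497, -0.1003, 0.0849]
orientation: [-1.859, 0.643, 1.876]
contact_force: [-2.7, -4.5, -0.1]
grip_width: -0.0005
```

```bash
python3 -c "
from h import *
rel()"
```

```text
12.3 loc [-0.0343  0.0082  0.0849] turn 0.791 F [-2.7 -4.5 -0.1] [-0.89  0.48  0.01]
```

{"fn": "carry_out", "kwargs": {"targets": [0,0,0.006,0,-0.5,0,0,0,0,0.014,0,-1,0,0,0,0,0.022,0,-2,0,0,0,-0.02,0.026,0,-3,0,0,0,-0.05,0.03,0.01,-5,0,0,0,-0.08,0.03,0.02,-7,0,0,0,-0.08,0.03,0.02,-9,0,0]}}

```text
clock: 13.18
tcp_pos: [0.5189, -0.1093, 0.1683]
orientation: [2.113, 0.142, -2.143]
contact_force: [0.6, -0.5, -0.1]
grip_width: 0.0001
```

```bash
python3 -c "
from h import *
rel();a=r.grab_frame('scene');cv2.imwrite('pics/s9.png',a)
f=lambda im:cv2.resize(im[155:215,270:340],None,fx=5.7,fy=5.7,interpolation=cv2.INTER_CUBIC)
b=cv2.imread('pics/scene0.png');cv2.imwrite('pics/c9.png',np.hstack([f(b),f(a)]))
for i in(b,a):
  i=i.astype(int);m=(i[...,2]>130)&(i[...,1]<70)&(i[...,0]<70); m[:,:280]=0;m[:,345:]=0;m[:160]=0;m[215:]=0
  v,u=np.nonzero(m);print(len(u),u.min(),u.max(),v.min(),v.max(),u.mean(),v.mean())
print(abs(a[155:215,270:340].astype(int)-b[155:215,270:340]).mean())
print(to(wl(-.085,-.1,.092-.04+.03),SH[2]-np.pi/2))
"
```

```text
13.175 loc [-0.0662  0.0042  0.1683] turn -0.002 F [ 0.6 -0.5 -0.1] [ 0.05 -0.09 -0.  ]
499 292 323 170 194 307.3507014028056 181.54108216432866
498 292 323 170 194 307.3433734939759 181.52208835341366
4.929523809523809
[ 0.0861  0.0017  0.0466  0.0932  0.2079 -0.2603]
```

View pics/c9.png

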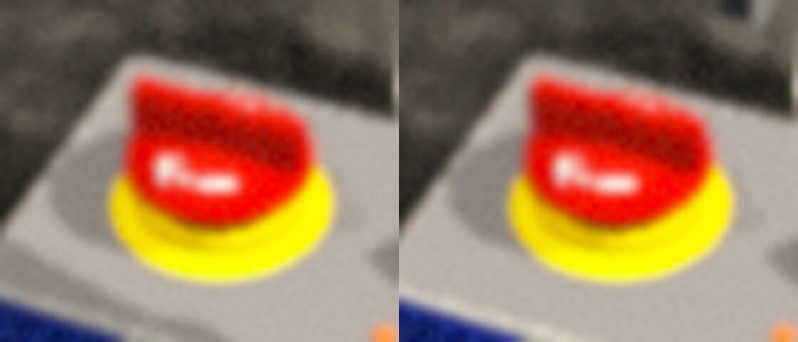

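The red-pixel statistics match the start picture (498 vs 499 px, centroid within 0.02 px), so the button is out and back home. Now the reset: expected contact at reported z of about 0.0525.

{"fn": "carry_out", "kwargs": {"targets": [0,0,0.002,0.023,0,0.2,-0.25,0,0,0.002,0.047,0,0.2,-0.25,0,0.03,0.002,0.047,0,0.2,-0.25,0,0.06,0.002,0.047,0,0.2,-0.25,0,0.086,0.002,0.047,0,0.2,-0.25,0,0.1,0.002,0.047,0,0.2,-0.25,0,0.108,0.002,0.047,0,0.2,-0.25,0,0.108,0.002,0.047,0,0.2,-0.25]}}

```text
clock: 14.22
tcp_pos: [0.4708, -0.1217, 0.0601]
orientation: [2.135, 0.174, -2.137]
contact_force: [-0.2, -0.1, -1.0]
grip_width: 0.0003
```

```bash
python3 -c "
from h import *
rel();print(to(wl(-.085,-.1,.05),SH[2]-np.pi/2))"
```

```text
14.225 loc [-0.1156 -0.0007  0.0601] turn -0.008 F [-0.2 -0.1 -1. ] [-0.05  0.05  0.01]
[ 0.0101 -0.0007 -0.0006  0.0881  0.0094 -0.0073]
```

{"fn": "carry_out", "kwargs": {"targets": [0,0.003,0,0,0,0,0,0,0.006,0,0,0,0,0,0,0.008,0,0,0,0,0,0,0.008,0,0,0,0,0]}}

```text
clock: 14.72
tcp_pos: [0.4709, -0.1218, 0.0522]
orientation: [2.135, 0.174, -2.136]
contact_force: [-0.7, -0.3, 1.0]
grip_width: -0.0001
```

{"fn": "carry_out", "kwargs": {"targets": [0,0.002,0,0,0,0,0,0,0.003,0,0,0,0,0,0,0.003,0,0,0,0,0]}}

```text
clock: 15.1
tcp_pos: [0.4709, -0.1218, 0.0492]
orientation: [2.135, 0.174, -2.136]
contact_force: [-1.9, -0.3, 3.0]
grip_width: 0.0002
```

{"fn": "carry_out", "kwargs": {"targets": [0,0.002,0,0,0,0,0,0,0.003,0,0,0,0,0,0,0.003,0,0,0,0,0]}}

```text
clock: 15.48
tcp_pos: [0.471, -0.1218, 0.0464]
orientation: [2.135, 0.174, -2.136]
contact_force: [-2.2, 0.9, 6.5]
grip_width: -0.0001
```

{"fn": "carry_out", "kwargs": {"targets": [0,0.002,0,0,0,0,0,0,0.003,0,0,0,0,0,0,0.003,0,0,0,0,0]}}

```text
clock: 15.85
tcp_pos: [0.4711, -0.1219, 0.0459]
orientation: [2.135, 0.173, -2.136]
contact_force: [-10.5, 1.7, 35.8]
grip_width: 0.0
```

That's a hard stop at 0.0459 with 36 N, so the reset is fully in. Lifting clear.

{"fn": "carry_out", "kwargs": {"targets": [0,-0.01,0,0,0,0,0,0,-0.03,0,0,0,0,0,0,-0.07,0,0,0,0,0,0,-0.12,0,0,0,0,0,0,-0.12,0,0,0,0,0,0,-0.12,0,0,0,0,0]}}

```text
clock: 16.6
tcp_pos: [0.4707, -0.1217, 0.1653]
orientation: [2.135, 0.173, -2.137]
contact_force: [-0.9, -0.9, -0.6]
grip_width: 0.0002
```

```bash
python3 -c "
from h import *
rel();a=r.grab_frame('scene');cv2.imwrite('pics/s10.png',a);b=cv2.imread('pics/scene0.png')
def st(i,red):
  i=i.astype(int)
  m=((i[...,2]>130)&(i[...,1]<70)&(i[...,0]<70)) if red else ((i[...,0]>110)&(i[...,2]<70)&(i[...,0]-i[...,1]>40))
  x=(280,345,160,215) if red else (336,362,185,215)
  k=np.zeros_like(m);k[x[2]:x[3],x[0]:x[1]]=1;v,u=np.nonzero(m&k);return len(u),u.mean().round(2),v.mean().round(2)
print([(st(b,x),st(a,x)) for x in(1,0)])
d=abs(a.astype(int)-b).max(2)
for n,x in dict(block=(235,295,205,260),dish=(280,330,225,265),tape=(270,312,308,345),marker=(220,270,283,310),tweez=(335,362,262,310),timer=(337,352,153,180)).items():
  print(n,(d[x[2]:x[3],x[0]:x[1]]>50).mean().round(3))
"
```

```text
16.6 loc [-0.1156 -0.0006  0.1653] turn -0.007 F [-0.9 -0.9 -0.6] [-0.01  0.03 -0.01]
[((499, np.float64(307.35), np.float64(181.54)), (502, np.float64(307.28), np.float64(181.6))), ((72, np.float64(349.12), np.float64(197.24)), (73, np.float64(349.07), np.float64(197.21)))]
block 0.0
dish 0.0
tape 0.0
marker 0.0
tweez 0.005
timer 0.148
```

The only flagged region is the timer, and the gripper is probably in front of it. I'll rise further and recheck.

{"fn": "carry_out", "kwargs": {"targets": [0,-0.05,0,0,0,0,0,0,-0.1,0,0,0,0,0,0,-0.14,0.02,0,0,0,0,0,-0.14,0.02,0,0,0,0,0,-0.14,0.02,0,0,0,0]}}

```text
clock: 17.27
tcp_pos: [0.4729, -0.1408, 0.3028]
orientation: [2.131, 0.175, -2.142]
contact_force: [0.6, -0.2, -0.5]
grip_width: -0.0001
```

```bash
python3 -c "
from h import *
rel();a=r.grab_frame('scene');b=cv2.imread('pics/scene0.png')
d=abs(a.astype(int)-b).max(2)[150:185,330:360]>50
print(d.mean(),np.argwhere(d)[:10]+[150,330]); print(proj('scene',r.get_obs()['tcp_pos']+[0,0,.04]),r.get_obs()['qvel'].round(3))
"
```

```text
17.275 loc [-0.1165 -0.0198  0.3028] turn -0.007 F [ 0.6 -0.2 -0.5] [ 0.03 -0.02  0.01]
0.0 []
[355.62703828 110.31112189] [-0.003  0.003 -0.003  0.003  0.001  0.003  0.001]
```

The timer region now matches the start picture, and the arm is still and clear of everything. Handing in.

```bash
python3 -c "
from bench import r
print(r.hand_in())"
```

```text
the job is handed in; nothing more can be done
None
```

I did the three steps in order with shut fingertips, gripping nothing, and handed the job in at about 17.3 s of the 51 s allowed.

- **Stop pressed:** the force dropped during the press, then it hit a hard stop after 8 mm (26 N). I took that as snapped in and did not confirm it with a separate picture.
- **Stop released:** I pushed the front half of the wing clockwise to its end stop. In the pictures afterwards, the red head matches the start in position and size, so it is out and back home.
- **Reset:** the blue button went in about 6 mm to a hard stop (36 N on the fingertip) and sprang back. It matches the start picture.
- **Bystanders:** the cooling block, petri dish, marker, tape, tweezers and timer regions match the start picture. The tweezers showed 0.5% changed pixels. The timer first showed a difference, which cleared once the gripper moved out of the way.

**Disagreement found:** the reported TCP height read about 40 mm lower than the real fingertip. The pictures and both contact heights agreed on this, so I worked from the felt contacts with that offset.

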